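Set the die gauge with its thumb wheel

TASK

Set the die gauge on the bench: with a fingertip, roll its knurled wheel so that the sliding jaw closes towards the brass die, until the pointer on the jaw stands in line with the gauge mark on the rail beside it. Press the wheel only gently, do not push the jaw or the mark themselves, and do not lift or shift the die or the other things standing about. Take the finger away when the pointer is on the mark.

Things in the scene. Friction and masses are not known exactly. Their poses are not given: they have to be found in the camera images.
- gauge: the die gauge, fixed to the bench: dark steel base plate 190 x 110 x 10 mm, with the wheel on its near end and a fixed anvil on its far end. Origin: in the plate's underside, 85 mm from the near end, 105 mm from the far end; x runs along the gauge from wheel to anvil, y to the left, z up. The wheel's top is highest, 73 mm above the origin; jaw, anvil and mark are at most 37 mm high
- wheel_axle (a point): centre of the knurled steel wheel, 43 mm above the bench and 40 mm behind the gauge's origin; frame as the gauge's (x towards the anvil, the axle lies along y). The wheel is 60 mm in diameter (radius 30 mm) and 18 mm wide, and stands up between two grey cheeks, 34 mm over their outsides; the cheeks end 54 mm above the bench, so the top 19 mm of the wheel is free.
- wheel: the wheel itself (turns about y). 1 rad moves the jaw 8 mm, so 10 mm of rolling at the rim moves it 2.7 mm, the way the top of the wheel moves. It turns easily (under 1.5 N at the rim), stays where it is left and can be rolled back. Wheel, cheeks, rods and jaw are one sprung cradle: it gives up to 6 mm straight down, starts at about 3 N, needs about 5 N for 3 mm and 8 N for 6 mm, then stops hard
- jaw: the grey sliding jaw, 20 x 60 x 17 mm, on two guide rods, travel 38 mm; its top is 34 mm above the bench. A thin steel pointer, 3 mm wide, lies across its top and sticks out to the right (gauge -y). Origin on the gauge's mid line at bench height, below the pointer
- pointer (a point): end of the jaw's pointer, 32 mm above the bench; frame as the gauge's
- mark_line (a point): the gauge mark: near end of a thin steel line, 3 mm wide, on a small dark saddle (14 x 13 x 12 mm) that is clamped on the graduated aluminium rail to the right of the jaw; 32 mm above the bench, 1.5 mm beyond the pointer's end. It is clamped and does not slide by itself. In line when pointer and mark have the same gauge x
- die_brass: loose brass die, a round block 25 mm across and 18 mm high, standing on the base plate by the anvil; origin under its centre. Leave alone
- punch: loose dark punch, 19 mm across and 36 mm high, standing on the base plate's left side; origin under its centre. Leave alone
- spool: loose cream thread spool, 31 mm across and 38 mm high. Leave alone
- oiler: loose small oil bottle, 32 mm across and 95 mm high. Leave alone
- eyelet_box: loose small box 59 x 86 x 32 mm. Leave alone
- tape: loose roll of tape, 96 mm across, 19 mm high. Leave alone
- press_blue_2: fixed blue hand press on a wooden board, to the left of the gauge; an obstacle. Origin under it at bench height; it reaches about 80 mm to the left and right of its origin, 110 mm to the front and 150 mm to the back, and is 365 mm high, its lever on the right 490 mm. If the arm starts left of it, go round its front (robot side)
- marker: loose marker pen 135 mm long, lying. Leave alone

How it is judged (in metres and radians):
On the way:
1. the wheel is being rolled by a fingertip, closing the jaw (contact force between the fingers and wheel above 0.5 N and angular speed of wheel above 0.05 rad/s and distance of pointer from where it was at the start of the episode above 0.003 m), for 0.1 s.
At the end, for the whole second after the job is handed in: the jaw's pointer is in line with the gauge mark within 2.5 mm along the gauge, the wheel at rest; die and punch within 8 mm, all other loose things within 15 mm of where they stood (x of pointer in the frame of mark_line between -0.0025 and 0.0025 m and angular speed of wheel below 0.05 rad/s and distance of each of die_brass, punch from where it was at the start of the episode below 0.008 m and distance of each of spool, oiler, eyelet_box, tape, marker from where it was at the start of the episode below 0.015 m); the robot touches nothing.
It fails at once if the robot pushes the jaw itself (over 2 N) (contact force between any of the fingers, the arm and jaw above 2 N).
It fails at once if the gauge mark is shifted along its rail by more than 2 mm (distance of mark_line from where it was at the start of the episode above 0.002 m).
It fails at once if the wheel is pressed or pinched with more than 25 N (contact force between any of the fingers, the arm and wheel above 25 N).
It fails at once if the die or the punch is lifted or shifted by more than 8 mm (distance of any of die_brass, punch from where it was at the start of the episode above 0.008 m).
It fails at once if another loose thing is lifted or shifted by more than 15 mm (distance of any of spool, oiler, eyelet_box, tape, marker from where it was at the start of the episode above 0.015 m).
It also fails if it takes over 51 s, if anything falls off the work surface, if the arm or the gripper's body presses on something with over 40 N, if the wrist force passes 120 N, or if a joint passes its speed limit or range.

ROBOT

A 6-joint arm with a two-finger parallel gripper is mounted at the origin on a cart in front of the work surface, level with it; the furniture and walls round the work are solid. World frame = base frame: x ahead of the robot, y to its left, z up, the work surface at z = 0. Lengths are in mm, angles in rad, forces in N, time in s.
With the tool pointing down it reaches from about 300 to 775 mm from the base axis. Payload 14.6 kg.
Tool frame: the origin (TCP) lies at the very end of the fingers, on their centre line; the grasp point (between the pads) lies 19 mm behind it (manip.grip_point_offset is the distance from the TCP to the grasp point, in mm); z points along the fingers, y is the line along which they close (so a half turn about z gives the same grasp; the last joint's range is limited). The gripper opens to 94 mm and grips with 3 to 60 N. Pads are 16 mm wide; open, the fingers measure 119 mm over their backs; the gripper's body (75 mm by 177 mm) begins 78 mm behind the grasp point.
Start: joints at [1.25, 0.3, 1.521, -0, 1.321, -0.067], TCP at [138.094, 532.371, 184.746] pointing down, gripper open.
Joint ranges: [-3.03, 3.03], [-0.79, 2.21], [0.23, 2.52], [-1.04, 4.18], [0, 3.07], [-2.55, 2.55]. Speed limits (rad/s): [2.22, 2.22, 2.57, 3.14, 3.14, 3.14].

INTERFACE

Orientations are given as [roll, pitch, yaw] about the fixed x, y, z axes, in that order (R = Rz(yaw) Ry(pitch) Rx(roll)).
In Python, from cell import telemetry, eyes, manip gives the robot as it stands.
- The arm moves only by the tool play_rows, never from a script. Its arguments are lists of equal length, an entry for each row: "translation": the shift along the world's x, y, z in m, a list of three; "yaw": the turn about the world's z in rad. A call has 1 to 12 rows; each row is the pose to reach, as a shift and turn from the pose commanded when the call began; what a row does not reach only later rows make up. A row lasts 1/8 s, in which the tool goes at most 62.5 mm and 10.7 degrees, less where a joint would pass 70% of its speed; a pose out of reach is approached as far as the arm can. A call with a gripper value outside its range is refused whole. "hand" is the opening, from 0 (shut) to 1 (fully open), set as the call begins (left out, the last holds). The fingers move at their own pace and stop on an object; "force" is the grip in N (left out, the last holds). Time passes only in rows, so rows that repeat a pose let the fingers close. It gives the time, the measured TCP pose, the force, the opening and the grip force at its end, in the units of the state.
- telemetry.read_state(): the state, without advancing time (a new reading comes with each control period).
- eyes.camera(name): name is "scene" or "top" or "wrist"; returns a dict with "pixels" (480x640x3 uint8, red, green, blue), "fx", "fy", "cx", "cy" (pixels), "cam_to_world" (4x4, takes a point from camera to world coordinates); the wrist camera has in their place "T_tool_cam" (4x4, takes a point from camera to tool coordinates, whose origin is the TCP and whose axes are the flange's). Camera axes: x right, y up, looking along -z (the intrinsics and any distortion apply to the point x, -y, -z); pixel columns grow to the right and rows downward; lengths in mm; the calibration is good to about 2 mm. A picture is of the moment at which its call begins: read the wrist's pose just before it. There is no depth.
- manip.sign_off(): hands the job in; it is judged then, once.
The state is a dict: "clock": time; "joints": joint angles; "qd": joint speeds; "effort": joint torques, N m; "eef_pos": TCP position; "eef_rot": TCP orientation; "wrist_force": force on the tool from outside, world axes, zero at the start; "moment": the same for the moment, N m; "finger_gap": finger opening in mm; "finger_force": force on a finger pad.
Only numpy, scipy, OpenCV 4.12 (cv2) and the standard library are available. Lean on these libraries where they do the work, as an engineer would, in place of code of your own. Each camera call takes 0.05 s, during which the arm holds its last target. There are 200 camera calls.

## Working session

There is one attempt and no reset: what is moved stays moved. The work goes in short steps, Python scripts to look and compute and a tool call to move; the robot and the scene stay as the last step left them, time stands still between calls to the robot, and variables do not carry over. Pictures are saved under pics/ and viewed, at most 10 in all, crops included, and the job is handed in when it is done.

Besides the shell and the picture viewer there is one more tool, called after "Call:" as name(argument=value, ...), one argument or row to a line, values as JSON. play_rows: Moves the arm, as the interface text tells. Its arguments: {"type":"object","properties":{"translation":{"type":"array","items":{"type":"array","items":{"type":"number"}}},"yaw":{"type":"array","items":{"type":"number"}},"hand":{"type":"number"},"force":{"type":"number"}},"required":["translation","yaw"]}

```bash
mkdir -p pics
cat > h.py <<'E'
import numpy as np, cv2
from cell import telemetry, eyes, manip
def ray(c,u,v,z,M=None):
    M=np.array(c["cam_to_world"]) if M is None else M
    d=M[:3,:3]@np.array([(u-c["cx"])/c["fx"],-(v-c["cy"])/c["fy"],-1])
    o=M[:3,3]; return o+d*(z-o[2])/d[2]
def proj(c,p,M=None):
    M=np.array(c["cam_to_world"]) if M is None else M
    q=M[:3,:3].T@(np.array(p)-M[:3,3]); return c["cx"]+c["fx"]*q[0]/-q[2], c["cy"]+c["fy"]*-q[1]/-q[2]
def save(c,n): cv2.imwrite(f"pics/{n}.png",np.ascontiguousarray(c["pixels"][:,:,::-1]))
E
python3 - <<'E'
from h import *
for n in("scene","top"):
    c=eyes.camera(n); save(c,n+"1"); print(n,c.keys(),c["fx"],np.round(c["cam_to_world"],2).tolist())
print(telemetry.read_state())
E
```

```text
scene dict_keys(['pixels', 'fx', 'fy', 'cx', 'cy', 'cam_to_world']) 462.1716135148192 [[0.73, 0.46, -0.5, -70.9], [-0.68, 0.48, -0.55, -511.0], [-0.01, 0.74, 0.67, 838.8], [0.0, 0.0, 0.0, 1.0]]
top dict_keys(['pixels', 'fx', 'fy', 'cx', 'cy', 'cam_to_world']) 538.2577801374048 [[0.02, 1.0, -0.08, 372.07], [-1.0, 0.02, -0.01, 105.77], [-0.01, 0.08, 1.0, 1454.63], [0.0, 0.0, 0.0, 1.0]]
{'clock': 0.1, 'joints': array([ 1.25039512e+00,  3.00385151e-01,  1.52150558e+00, -4.71204764e-07,
        1.32070138e+00, -6.65817884e-02]), 'qd': array([ 0.00033455, -0.00067826, -0.00284391, -0.00012107, -0.00101112,
        0.0011488 ]), 'effort': array([ 5.89793326e-04, -5.32646012e+01, -3.53285801e+01,  7.09031546e-02,
        2.35365290e-02, -6.28556654e-05]), 'eef_pos': array([138.02058567, 532.14117051, 184.26542453]), 'eef_rot': array([-3.14059538e+00, -6.60410892e-05,  2.88777332e+00]), 'wrist_force': array([ 0.64707408, -0.05876333, -0.3888536 ]), 'moment': array([-0.0274064 , -0.0454413 , -0.00235524]), 'finger_force': 0.0, 'finger_gap': 94.53194086186087}
```

View pics/scene1.png

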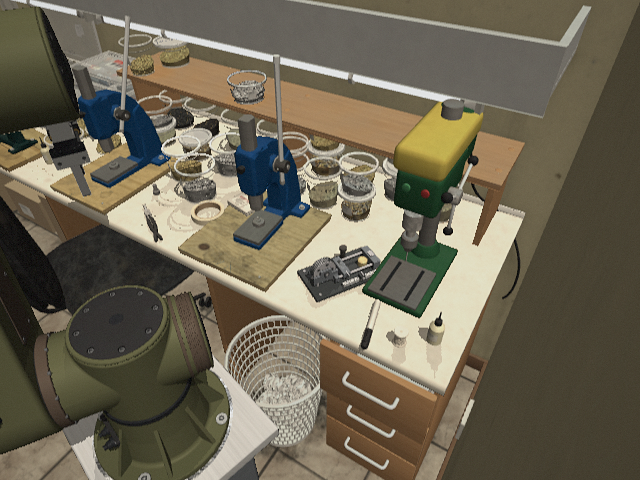

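View pics/top1.png

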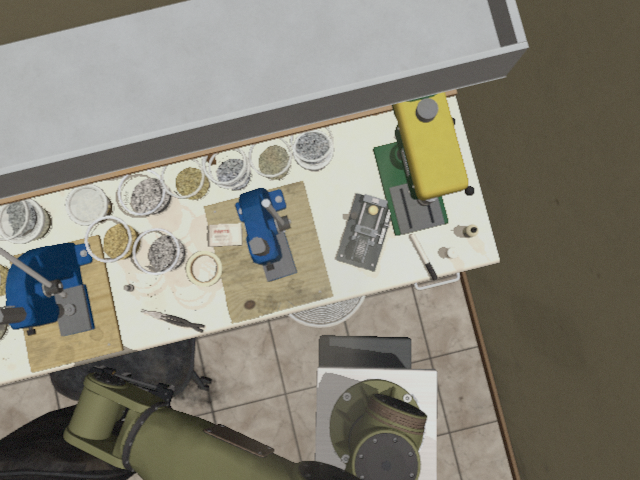

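The scene view shows the gauge at about (340,272) with its wheel near (325,270). The top view shows it at about (365,232), between the blue press board on the left and the green drill press on the right. I'll enlarge both.

Run:
```python
from h import *
t=cv2.imread("pics/top1.png")[185:275,325:405]; s=cv2.imread("pics/scene1.png")[235:310,290:390]
t=cv2.resize(t,None,fx=5,fy=5,interpolation=cv2.INTER_CUBIC); s=cv2.resize(s,(400,300),interpolation=cv2.INTER_CUBIC)
o=np.zeros((450,800,3),np.uint8); o[:,:400]=t; o[:300,400:]=s; cv2.imwrite("pics/crop1.png",o)
c=eyes.camera("top")
for n,u,v,z in [("platec",365,232,10),("wheel",357,250,73),("pressboard lb",222,318,20),("board rb",331,297,20),("green l",375,148,10),("bench",298,325,0),("bench r",498,262,0)]: print(n,ray(c,u,v,z).round())
```

```text
platec [511.  35.  10.]
wheel [458.  58.  73.]
pressboard lb [274. 410.  20.]
board rb [336. 123.  20.]
green l [742.  12.  10.]
bench [258. 210.   0.]
bench r [ 439. -325.    0.]
```

View pics/crop1.png

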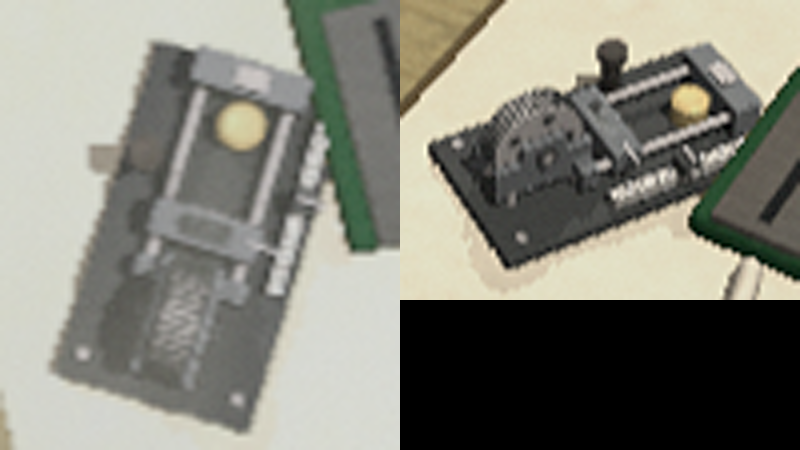

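The crop shows the plate, with the wheel top at about (361,250) full-frame, the pointer at (378,234) and the mark at (387,223). So the jaw has roughly 30 mm to go. Next I'll work out the gauge pose.

Run:
```python
from h import *
c=eyes.camera("top"); s=eyes.camera("scene")
P=lambda x,y,z: ray(c,325+x/5,185+y/5,z)
nl,nr,fl=P(52,372,10),P(247,432,10),P(150,40,10)
ex=(fl-nl)[:2]; print(nl,nr,fl,np.linalg.norm(ex),np.linalg.norm(nr-nl))
a1=np.arctan2(ex[1],ex[0]); e=(nl-nr)[:2]; a2=np.arctan2(-e[0],e[1]); print("yaw",a1,a2)
yaw=(a1*190+a2*110)/300; X=np.array([np.cos(yaw),np.sin(yaw)]);Y=np.array([-X[1],X[0]])
org=((nl[:2]+85*X-55*Y)+(nr[:2]+85*X+55*Y)+(fl[:2]-105*X-55*Y))/3
print("org",org,"axle",org-40*X, "wheel top view",P(180,325,70))
for n,p in(("pointer",P(265,243,32)),("mark",P(310,190,32)),("die",P(241,125,28))):
    d=p[:2]-org; print(n,p.round(1),"gauge",(d@X).round(1),(d@Y).round(1))
# check in scene
for n,x,y,z in(("axle top",-40,0,73),("nl",-85,55,10),("nr",-85,-55,10)):
    w=np.r_[org+x*X+y*Y,z]; u,v=proj(s,w); print(n,w.round(1),"scene crop",400+(u-290)*4,(v-235)*4)
# press, via two-view: base of blue column
print("blue front slab",ray(c,283,270,30), "blue far",ray(c,255,195,60),"drill head near-left low",ray(c,410,200,250),ray(c,465,190,300), "lever tip",ray(c,273,212,400))
```

```text
[435.89397111 113.48581477  10.        ] [406.00699757   8.37094397  10.        ] [617.06291222  64.24826431  10.        ] 187.7405699306903 109.28113858633283
yaw -0.2653673470187615 -0.27701640815870426
org [502.3213916   38.59247325] axle [463.76670313  49.24780043] wheel top view [458.87766452  47.76435902  70.        ]
pointer [505.8   1.9  32. ] gauge 13.1 -34.5
mark [534.6 -21.6  32. ] gauge 47.1 -49.4
die [569.2  15.4  28. ] gauge 70.6 -4.6
axle top [463.8  49.2  73. ] scene crop 530.5725874028567 102.20361196819954
nl [435.  114.2  10. ] scene crop 425.1464266127798 143.47979059535533
nr [405.7   8.2  10. ] scene crop 507.2795776201642 263.29950516779036
blue front slab [403.97809472 251.36603076  30.        ] blue far [597.92742452 327.52297331  60.        ] drill head near-left low [562.94338412 -53.17580933 250.        ] [ 579.30834247 -165.19647585  300.        ] lever tip [509.67603041 236.70562189 400.        ]
```

Call:
play_rows(
  translation=[
    [-0.0095,-0.0465,0.02],
    [-0.019,-0.093,0.02],
    [-0.0285,-0.1395,0.02],
    [-0.038,-0.186,0.02],
    [0.019,-0.208,0.02],
    [0.071,-0.239,0.02],
    [0.118,-0.279,0.02],
    [0.157,-0.326,0.02],
    [0.188,-0.379,0.02],
    [0.209,-0.436,0.02],
    [0.219,-0.489,0.02],
    [0.219,-0.489,0.02],
  ],
  yaw=[0,0,0,0,0,0,0,0,-0.01,-0.014,-0.014,-0.014],
  hand=0,
  force=20,
)

```text
clock: 1.75
eef_pos: [357.4, 40.6, 204.7]
eef_rot: [-3.141, 0.0, 2.868]
wrist_force: [0.4, 0.0, -0.1]
finger_gap: 0.7
finger_force: 0.0
```

Call:
play_rows(
  translation=[
    [0.045,0.007,-0.03],
    [0.089,0.014,-0.065],
    [0.089,0.014,-0.085],
    [0.089,0.014,-0.085],
  ],
  yaw=[0,0,0,0],
)

```text
clock: 2.25
eef_pos: [445.2, 58.4, 118.5]
eef_rot: [-3.141, -0.003, 2.875]
wrist_force: [0.9, -0.1, -0.5]
finger_gap: 0.2
finger_force: 0.0
```

```bash
cat >> h.py <<'E'
from scipy.spatial.transform import Rotation as Ro
def wrist():
    s=telemetry.read_state(); c=eyes.camera("wrist")
    T=np.eye(4); T[:3,:3]=Ro.from_euler("xyz",s["eef_rot"]).as_matrix(); T[:3,3]=s["eef_pos"]
    return s,c,T@np.array(c["T_tool_cam"])
E
python3 - <<'E'
from h import *
s,c,M=wrist(); save(c,"w1"); print(s["eef_pos"],s["eef_rot"],s["wrist_force"],M.round(2).tolist())
org=np.array([502.3,38.6]);yaw=-.268;X=np.array([np.cos(yaw),np.sin(yaw)]);Y=np.array([-X[1],X[0]])
for n,x,y,z in(("wheel top",-40,0,73),("ptr",13.1,-34.5,32),("mark",47.1,-49.4,32),("nr",-85,-55,10),("die",70.6,-4.6,28)): print(n,proj(c,np.r_[org+x*X+y*Y,z],M))
E
```

```text
[445.15305231  58.41739646 118.49354131] [-3.14066116 -0.00318976  2.87510932] [ 0.93592162 -0.11077182 -0.52265016] [[0.26, -0.93, -0.26, 370.09], [0.96, 0.25, 0.07, 79.19], [-0.0, -0.27, 0.96, 319.13], [0.0, 0.0, 0.0, 1.0]]
wheel top (np.float64(314.0661295975983), np.float64(286.72208368379404))
ptr (np.float64(268.87485148441175), np.float64(332.62900267684216))
mark (np.float64(250.83376842526053), np.float64(372.69233461752606))
nr (np.float64(240.38734342934345), np.float64(197.3413901820354))
die (np.float64(309.4921460109273), np.float64(396.0880677813742))
```

View pics/w1.png

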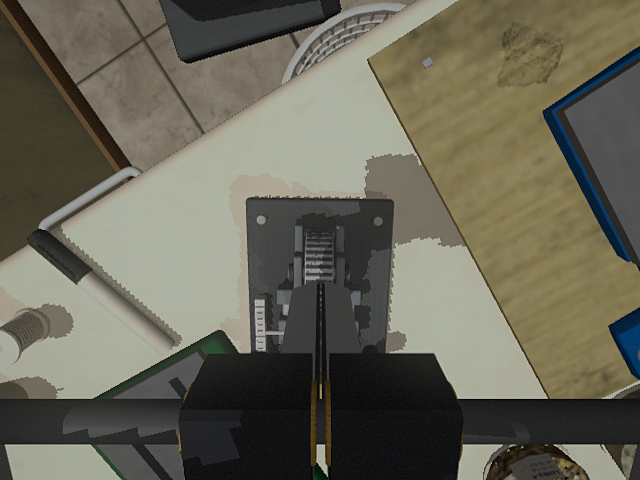

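The wrist view shows the wheel between columns 304 and 334, centred at about 320. That is the finger seam's column, so the finger is centred sideways. The pointer is near (278,333). I'll come down to just above the wheel.

Call:
play_rows(
  translation=[
    [0,0,-0.02],
    [0,0,-0.038],
    [0,0,-0.042],
    [0,0,-0.044],
    [0,0,-0.046],
    [0,0,-0.046],
  ],
  yaw=[0,0,0,0,0,0],
)

```text
clock: 3.05
eef_pos: [446.2, 57.4, 74.1]
eef_rot: [3.141, 0.001, 2.874]
wrist_force: [-0.2, 0.5, -1.0]
finger_gap: 0.3
finger_force: 0.0
```

Call:
play_rows(
  translation=[
    [0,0,-0.001],
    [0,0,-0.002],
    [0,0,-0.003],
    [0,0,-0.004],
    [0,0,-0.004],
  ],
  yaw=[0,0,0,0,0],
)

```text
clock: 3.68
eef_pos: [446.0, 57.4, 69.7]
eef_rot: [-3.142, -0.0, 2.874]
wrist_force: [0.0, -1.2, 0.1]
finger_gap: 0.5
finger_force: 0.0
```

Call:
play_rows(
  translation=[
    [0,0,-0.001],
    [0,0,-0.002],
    [0,0,-0.002],
  ],
  yaw=[0,0,0],
)

```text
clock: 4.05
eef_pos: [446.1, 57.4, 67.7]
eef_rot: [-3.142, -0.0, 2.874]
wrist_force: [-0.0, 0.5, 0.2]
finger_gap: 0.3
finger_force: 0.0
```

Call:
play_rows(
  translation=[
    [0,0,0.002],
    [0.0039,-0.0011,0.002],
    [0.0077,-0.0021,0.002],
    [0.0116,-0.0032,0.002],
    [0.0154,-0.0042,0.002],
  ],
  yaw=[0,0,0,0,0],
)

```text
clock: 4.68
eef_pos: [461.8, 53.0, 69.7]
eef_rot: [-3.142, -0.0, 2.874]
wrist_force: [0.3, 0.1, 0.5]
finger_gap: 0.5
finger_force: 0.0
```

Run:
```python
from h import *
s,c,M=wrist(); c2=eyes.camera("scene")
a=cv2.resize(c["pixels"][150:400,220:420],(400,500),interpolation=cv2.INTER_CUBIC)
b=cv2.resize(c2["pixels"][215:315,290:390],(400,400),interpolation=cv2.INTER_CUBIC)
o=np.zeros((500,800,3),np.uint8); o[:,:400]=a; o[:400,400:]=b; cv2.imwrite("pics/w2.png",o[:,:,::-1])
print(s["eef_pos"],s["wrist_force"],proj(c2,s["eef_pos"]))
```

```text
[461.80566493  53.04498961  69.70659557] [0.26562604 0.14251074 0.48320986] (np.float64(320.93174203433057), np.float64(261.12853762787506))
```

View pics/w2.png

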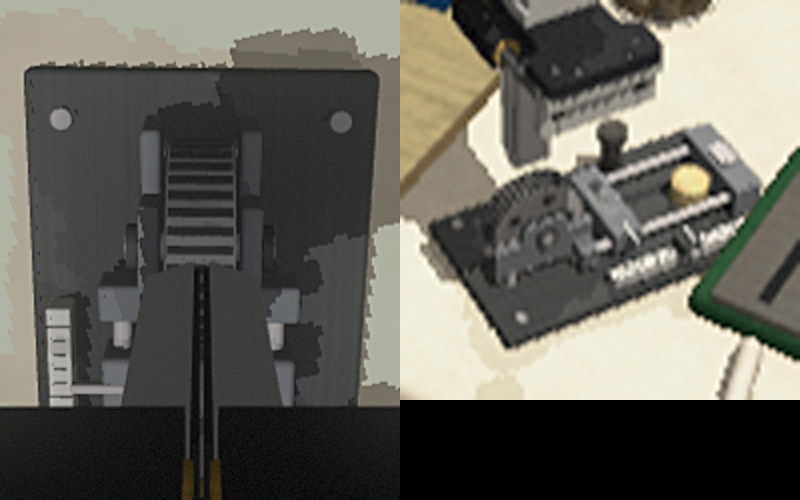

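The scene crop shows the tip at about (321,256), just above the wheel rim. In the wrist crop the axle bosses are at crop row 245, columns 130 and 270, and the tip ends at row 265. I'll compute the axle from the bosses.

Run:
```python
from h import *
s,c,M=wrist(); t=s["eef_pos"]
yaw=-.268;X=np.array([np.cos(yaw),np.sin(yaw)]);Y=np.array([-X[1],X[0]])
F=lambda x,y,z: ray(c,220+x/2,150+y/2,z,M)
print("tcp px crop",[(a-b)*2 for a,b in zip(proj(c,t,M),(220,150))])
for n,x,y,z in(("bossR",130,245,43),("bossL",270,245,43),("nl",375,70,10),("nr",28,70,10),("screwL",340,122,11),("screwR",62,119,11),("ptr",115,390,32)):
    p=F(x,y,z); d=(p-t)[:2]; print(n,p.round(1),"rel tip gauge",(d@X).round(1),(d@Y).round(1))
# tip in scene from 2px measure
c2=eyes.camera("scene"); a=proj(c2,[463.8,49.2,73]); print([400+(a[0]-290)*4,(a[1]-215)*4], [ (400+(u-290)*4,(v-215)*4) for u,v in [proj(c2,t)]])
```

```text
tcp px crop [np.float64(200.86619416991425), np.float64(265.3137926525452)]
bossR [460.7  32.5  43. ] rel tip gauge 4.3 -20.1
bossL [471.2  70.8  43. ] rel tip gauge 4.3 19.6
nl [436.8 115.3  10. ] rel tip gauge -40.6 53.4
nr [408.6  12.7  10. ] rel tip gauge -40.6 -53.0
screwL [449.6 101.2  11. ] rel tip gauge -24.6 43.2
screwR [425.8  18.2  11. ] rel tip gauge -25.5 -43.1
ptr [509.1  12.2  32. ] rel tip gauge 56.4 -26.9
[np.float64(530.6696474799039), np.float64(182.21749088418255)] [(np.float64(523.7452098477493), np.float64(184.4991305788169))]
```

Call:
play_rows(
  translation=[
    [0,0,-0.0005],
    [0,0,-0.001],
    [0,0,-0.0015],
    [0,0,-0.002],
    [0,0,-0.002],
  ],
  yaw=[0,0,0,0,0],
)

```text
clock: 5.5
eef_pos: [461.5, 53.2, 67.7]
eef_rot: [-3.142, -0.0, 2.874]
wrist_force: [-0.4, 0.3, 0.6]
finger_gap: 0.4
finger_force: 0.0
```

Call:
play_rows(
  translation=[
    [0,0,-0.0005],
    [0,0,-0.001],
    [0,0,-0.0015],
    [0,0,-0.0015],
  ],
  yaw=[0,0,0,0],
)

```text
clock: 6.0
eef_pos: [461.5, 53.2, 66.2]
eef_rot: [-3.142, -0.0, 2.874]
wrist_force: [-0.7, -0.8, -0.8]
finger_gap: 0.0
finger_force: 0.0
```

Call:
play_rows(
  translation=[
    [0,0,-0.0005],
    [0,0,-0.001],
    [0,0,-0.0015],
    [0,0,-0.0015],
  ],
  yaw=[0,0,0,0],
)

```text
clock: 6.5
eef_pos: [461.5, 53.2, 64.7]
eef_rot: [-3.142, -0.0, 2.874]
wrist_force: [-0.2, -0.2, 0.2]
finger_gap: 0.7
finger_force: 0.0
```

Run:
```python
from h import *
s,c,M=wrist(); c2=eyes.camera("scene")
a=cv2.resize(c["pixels"][210:310,270:370],(400,400),interpolation=cv2.INTER_CUBIC)
b=cv2.resize(c2["pixels"][235:295,300:350],(400,480),interpolation=cv2.INTER_CUBIC)
o=np.zeros((480,800,3),np.uint8); o[:400,:400]=a; o[:,400:]=b; cv2.imwrite("pics/w3.png",o[:,:,::-1])
print(s["eef_pos"],s["joints"],s["wrist_force"],proj(c2,s["eef_pos"]))
```

```text
[461.4712806   53.16234896  64.7071402 ] [ 3.58200181e-02  2.57445030e-01  1.88182600e+00  7.62428099e-06
  1.00241387e+00 -1.26716807e+00] [-0.2280103  -0.23889621  0.21409313] (np.float64(320.8015630164036), np.float64(262.6735193622937))
```

View pics/w3.png

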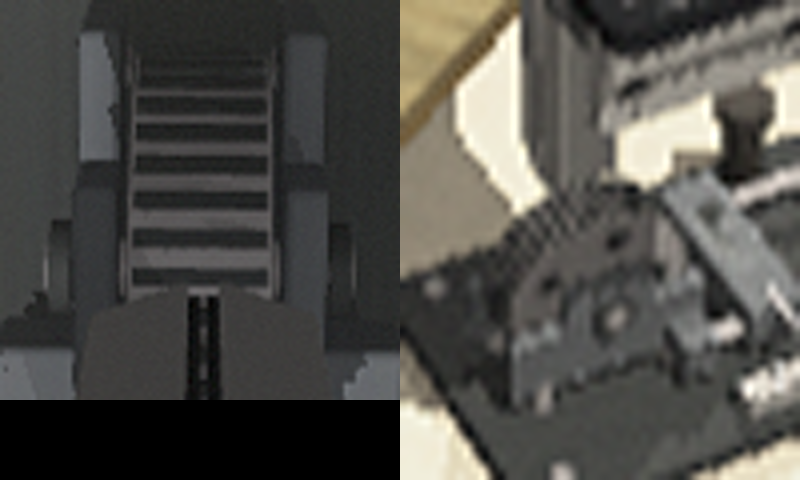

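The scene crop shows the fingertip's lower edge at crop row 185, right at the wheel rim, so contact must be close. I'll keep going down in small steps.

Call:
play_rows(
  translation=[
    [0,0,-0.0005],
    [0,0,-0.001],
    [0,0,-0.001],
    [0,0,-0.001],
  ],
  yaw=[0,0,0,0],
)

```text
clock: 7.1
eef_pos: [461.5, 53.2, 63.7]
eef_rot: [-3.142, -0.0, 2.874]
wrist_force: [-0.1, -0.6, -0.1]
finger_gap: 0.4
finger_force: 0.0
```

Call:
play_rows(
  translation=[
    [0,0,-0.0005],
    [0,0,-0.001],
    [0,0,-0.001],
    [0,0,-0.001],
  ],
  yaw=[0,0,0,0],
)

```text
clock: 7.6
eef_pos: [461.5, 53.1, 62.7]
eef_rot: [-3.142, -0.0, 2.874]
wrist_force: [-0.7, -0.9, -0.3]
finger_gap: 0.5
finger_force: 0.0
```

Run:
```python
from h import *
s,c,M=wrist(); t=s["eef_pos"]; print(c["fx"],c["fy"],c["cx"],c["cy"],t,s["wrist_force"])
def pt(u,v,depth): return M[:3,3]+M[:3,:3]@np.array([(u-c["cx"])/c["fx"],-(v-c["cy"])/c["fy"],-1])*depth
g=cv2.cvtColor(c["pixels"],cv2.COLOR_RGB2GRAY)
for r in (240,255,262,270,275,278,281,284,288): print(r,[int(x) for x in g[r,285:356]])
# scene triangulation: axle boss right end
c2=eyes.camera("scene"); 
def rr(c,M,u,v): return np.array(M)[:3,3],np.array(M)[:3,:3]@np.array([(u-c["cx"])/c["fx"],-(v-c["cy"])/c["fy"],-1])
def tri(a,b):
    (o1,d1),(o2,d2)=a,b; A=np.c_[d1,-d2]; k=np.linalg.lstsq(A,o2-o1,rcond=None)[0]; p,q=o1+k[0]*d1,o2+k[1]*d2; return ((p+q)/2).round(1),np.linalg.norm(p-q).round(1)
print("boss R tri",tri(rr(c,M,283,272.5+0),rr(c2,c2["cam_to_world"],326.9,274.7)))
```

```text
425.0499903846323 425.0499903846323 320.34810843473304 240.16242410694133 [461.47314673  53.14975458  62.72759853] [-0.72053206 -0.86321843 -0.30311531]
240 [66, 66, 64, 65, 76, 98, 103, 100, 86, 97, 95, 95, 64, 49, 48, 29, 37, 45, 79, 81, 78, 79, 77, 75, 76, 77, 78, 77, 76, 76, 77, 74, 76, 74, 75, 76, 74, 76, 76, 72, 76, 73, 72, 75, 73, 72, 69, 68, 66, 65, 69, 69, 72, 34, 30, 35, 52, 57, 63, 63, 62, 61, 64, 64, 65, 62, 41, 43, 43, 44, 40]
255 [66, 66, 65, 61, 35, 43, 39, 42, 40, 42, 44, 42, 40, 38, 37, 33, 40, 78, 78, 79, 83, 79, 80, 81, 80, 81, 79, 80, 79, 70, 69, 68, 68, 71, 72, 71, 72, 72, 76, 76, 78, 77, 77, 75, 75, 76, 74, 78, 78, 76, 76, 76, 76, 59, 30, 34, 34, 38, 40, 40, 40, 37, 40, 43, 39, 36, 42, 43, 47, 44, 41]
262 [66, 64, 48, 52, 55, 58, 55, 55, 55, 56, 57, 53, 52, 44, 28, 32, 45, 80, 40, 35, 39, 37, 31, 33, 34, 35, 32, 33, 33, 30, 34, 36, 31, 32, 32, 30, 34, 31, 32, 31, 31, 30, 30, 35, 32, 34, 33, 32, 36, 30, 30, 36, 69, 65, 29, 34, 42, 56, 62, 68, 63, 65, 67, 68, 69, 69, 64, 52, 42, 42, 41]
270 [47, 44, 42, 55, 53, 57, 55, 55, 56, 57, 56, 54, 52, 44, 33, 39, 46, 85, 3
[... 1014 characters left out ...]
38, 44, 58, 61, 65, 66, 64, 67, 65, 67, 64, 64, 24, 48, 45, 44]
284 [66, 64, 33, 53, 53, 58, 56, 53, 54, 58, 53, 53, 50, 41, 42, 64, 63, 83, 83, 81, 70, 59, 60, 62, 62, 61, 61, 61, 60, 62, 64, 59, 35, 27, 33, 79, 71, 24, 28, 39, 63, 63, 61, 63, 64, 60, 62, 61, 63, 62, 73, 85, 84, 71, 65, 35, 43, 55, 60, 64, 64, 63, 64, 64, 66, 65, 62, 26, 44, 43, 40]
288 [54, 52, 38, 52, 53, 54, 55, 54, 56, 59, 65, 62, 64, 63, 64, 65, 59, 61, 60, 64, 63, 62, 61, 60, 61, 60, 61, 60, 62, 62, 66, 65, 13, 18, 20, 34, 35, 15, 12, 22, 65, 62, 62, 61, 61, 61, 60, 62, 60, 60, 60, 60, 61, 62, 63, 61, 61, 64, 58, 63, 62, 60, 62, 64, 65, 67, 61, 30, 42, 42, 39]
boss R tri (array([459.8,  31.8,  40.2]), np.float64(2.2))
```

Call:
play_rows(
  translation=[
    [0,0,-0.0005],
    [0,0,-0.001],
    [0,0,-0.001],
  ],
  yaw=[0,0,0],
)

```text
clock: 8.07
eef_pos: [461.5, 53.2, 61.7]
eef_rot: [-3.142, -0.0, 2.874]
wrist_force: [1.0, 0.5, 0.3]
finger_gap: 0.4
finger_force: 0.0
```

Call:
play_rows(
  translation=[
    [0,0,-0.0005],
    [0,0,-0.001],
    [0,0,-0.001],
  ],
  yaw=[0,0,0],
)

```text
clock: 8.45
eef_pos: [461.5, 53.1, 60.7]
eef_rot: [-3.142, -0.0, 2.874]
wrist_force: [-0.1, 0.4, 1.0]
finger_gap: 0.5
finger_force: 0.0
```

```bash
cat >> h.py <<'E'
def rr(c,M,u,v): return np.array(M)[:3,3],np.array(M)[:3,:3]@np.array([(u-c["cx"])/c["fx"],-(v-c["cy"])/c["fy"],-1])
def tri(*rs):
    A=sum(np.eye(3)-np.outer(d,d)/(d@d) for o,d in rs); b=sum((np.eye(3)-np.outer(d,d)/(d@d))@o for o,d in rs)
    return np.linalg.solve(A,b).round(1)
E
python3 - <<'E'
from h import *
s,c,M=wrist(); t=eyes.camera("top"); c2=eyes.camera("scene"); T=t["cam_to_world"]; S=c2["cam_to_world"]
# wrist pose of w2: same orientation, shift to eef then
M2=M.copy(); M2[:3,3]+=np.array([461.81,53.04,69.71])-s["eef_pos"]
w=lambda x,y: rr(c,M2,220+x/2,150+y/2); tp=lambda x,y: rr(t,T,325+x/5,185+y/5); sc=lambda x,y: rr(c2,S,290+(x-400)/4,235+y/4)
for n,a,b,d in(("nl",(378,66),(52,372),(428,147)),("nr",(24,66),(247,432),(507,268))):
    print(n,"ts",tri(tp(*b),sc(*d)),"tw",tri(tp(*b),w(*a)),"sw",tri(w(*a),sc(*d)))
p=c["pixels"]; o=cv2.resize(p[200:300,260:380],(800,667),interpolation=cv2.INTER_CUBIC)[:,:,::-1]
q=cv2.resize(c2["pixels"][240:290,295:355],(800,667),interpolation=cv2.INTER_CUBIC)[:,:,::-1]
cv2.imwrite("pics/w4.png",np.hstack([o[:600,150:550],q[:600,100:500]]))
print(M[:3,3].round(1), s["eef_pos"])
E
```

```text
nl ts [436.2 113.4   6.6] tw [434.7 114.1  19.6] sw [438.1 117.1   2.3]
nr ts [405.9   8.3   5.7] tw [407.4   7.6  -6.3] sw [407.5  10.2   2.7]
[385.8  74.  261.1] [461.46563354  53.14993105  60.69397479]
```

View pics/w4.png

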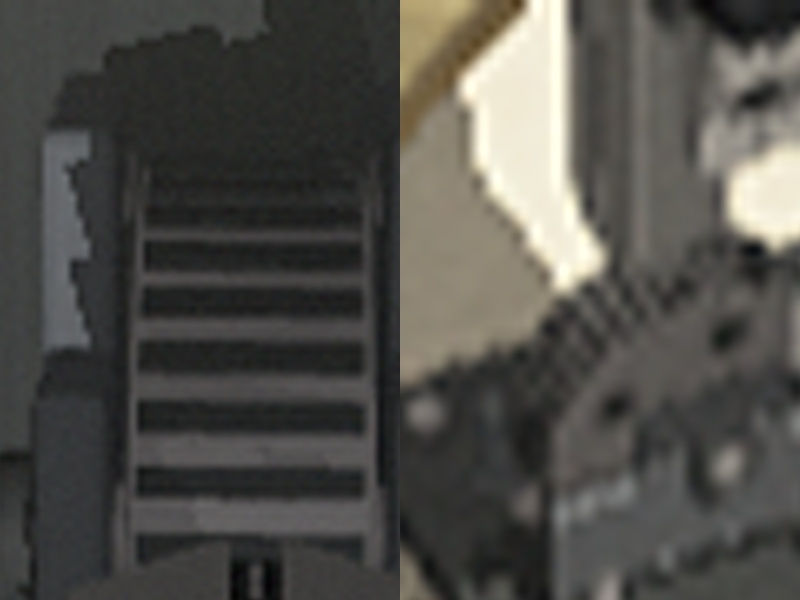

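The scene crop shows the finger ending right at the rim arc, and the tip sits about 5 px above where the TCP projects. So the closed fingertip is really about 10 mm shorter than the reported TCP, and contact should come soon. I'll continue in small steps.

Call:
play_rows(
  translation=[
    [0,0,-0.0005],
    [0,0,-0.001],
    [0,0,-0.001],
  ],
  yaw=[0,0,0],
)

```text
clock: 8.98
eef_pos: [461.5, 53.2, 59.7]
eef_rot: [-3.142, -0.0, 2.874]
wrist_force: [0.1, -0.7, 0.3]
finger_gap: 0.6
finger_force: 0.0
```

Call:
play_rows(
  translation=[
    [0,0,-0.0005],
    [0,0,-0.001],
    [0,0,-0.001],
  ],
  yaw=[0,0,0],
)

```text
clock: 9.35
eef_pos: [461.5, 53.2, 58.7]
eef_rot: [-3.142, -0.0, 2.874]
wrist_force: [0.7, 0.1, -0.5]
finger_gap: 0.5
finger_force: 0.0
```

Call:
play_rows(
  translation=[
    [0,0,-0.0005],
    [0,0,-0.001],
    [0,0,-0.001],
  ],
  yaw=[0,0,0],
)

```text
clock: 9.72
eef_pos: [461.5, 53.2, 57.7]
eef_rot: [-3.142, -0.0, 2.874]
wrist_force: [0.0, -0.8, -0.3]
finger_gap: 0.4
finger_force: 0.0
```

Call:
play_rows(
  translation=[
    [0,0,-0.0005],
    [0,0,-0.001],
    [0,0,-0.001],
  ],
  yaw=[0,0,0],
)

```text
clock: 10.1
eef_pos: [461.5, 53.2, 56.7]
eef_rot: [-3.142, -0.0, 2.874]
wrist_force: [-0.3, 0.6, 0.0]
finger_gap: 0.5
finger_force: 0.0
```

Run:
```python
from h import *
a=cv2.imread("pics/scene1.png").astype(int); c=eyes.camera("scene"); b=c["pixels"][:,:,::-1].astype(int)
d=np.abs(a-b).max(2)
print("proj",proj(c,telemetry.read_state()["eef_pos"]))
print("cols",list(range(308,340,2)))
for r in range(244,284): print(r,d[r,308:340:2])
# cradle shift near boss/cheek by phase correlation
f=lambda i,y,x,h,w: cv2.cvtColor(i.astype(np.uint8),cv2.COLOR_BGR2GRAY)[y:y+h,x:x+w].astype(np.float32)
for n,R in(("cheek",(268,316,14,20)),("rail",(276,340,10,30))): print(n,cv2.phaseCorrelate(f(a,*R),f(b,*R)))
```

```text
proj (np.float64(320.80914630967766), np.float64(265.04736309350926))
cols [308, 310, 312, 314, 316, 318, 320, 322, 324, 326, 328, 330, 332, 334, 336, 338]
244 [ 22  23  22  30 147 140 112 138 141 153 180 152 106  93  80 114]
245 [ 24  24  18  35 149 141 112 125 147 118 109  92  66  92 113 135]
246 [ 24  23  22  34 151 139 115 127 142 107  68  85  92 133 132 106]
247 [ 25  21  26  33 147 142 115 126 147 108  95 141 133  97 103  83]
248 [ 30  22  23  31 150 141 113 124 151 116 155 148 102  74  72  83]
249 [ 28  20  21  32 148 143 115 127 147 127 186  90  72  76  78  57]
250 [ 30  23  21  32 147 142 111 123 150  97 114  72  79  79  52   2]
251 [ 34  23  23  34 149 142 113 126 161  70  73  77  51  16   7  28]
252 [  9  26  24  32 147 142 116 125 175  71  75  49   8  30  26  22]
253 [ 98  26  20  33 149 141 117 126 164  77  49   6  26  29  26  25]
254 [ 91  31  24  33 151 142 114 126 141 101   4  26  19  17  15  19]
255 [ 87  11  21  29 153 144 113 124 130 145  28  25  25  12  14  13]
256 [ 84  91  29  27 153 142 116 134 112 107  29  25  25  19  10  14]
257 [ 83  91  32  25  96 146 118 1
[... 911 characters left out ...]
2  8 12 11 12 12 10]
274 [11 13 11 33 30 32 10 26  9 18 13 11 11 13 15 10]
275 [ 5  7  7 29 22 48 10  3  8 14 11 15  9 11 14 12]
276 [ 5 13  1 37 30 64  8 14  6 11 10 10 12 12 12 19]
277 [ 8  9 12 49  9 32 14 11  7  7 13  8 11 11 17 12]
278 [ 8  6 13 14 18 11 10 15 10  6  7 12  9  6 13  9]
279 [11  9 10 15 11 10  9 11 12  8  8  6  9  9  7 11]
280 [10  4 13 12 15 14 10 10 13 11  6  3  2 13 13 15]
281 [32 14  4 11 11 10 12 11  8  5  7  9  2  2  9  8]
282 [35 12  2 12 16 12  5  8  7 12  8  9 11  7 12  6]
283 [30 12  8  8 11 12  4  6  8 13  7 10  9 11  8  9]
cheek ((-2.164409732449961, 0.5039496939994601), 0.3685508410135905)
rail ((0.034859536077334496, 0.02172060543142429), 0.9620409885048866)
```

I'll lift clear and measure the tip's true height in the scene view against the bright bench.

Call:
play_rows(
  translation=[
    [0,0,0.03],
    [0,0,0.06],
    [0,0,0.06],
    [0,0,0.06],
  ],
  yaw=[0,0,0,0],
)

```text
clock: 10.65
eef_pos: [461.1, 53.2, 116.0]
eef_rot: [-3.141, -0.001, 2.874]
wrist_force: [1.0, -0.6, -0.2]
finger_gap: 0.3
finger_force: 0.0
```

Run:
```python
from h import *
a=cv2.imread("pics/scene1.png").astype(int); c=eyes.camera("scene"); b=c["pixels"][:,:,::-1].astype(int)
d=np.abs(a-b).max(2); s=telemetry.read_state(); t=s["eef_pos"]; print(t)
for dz in(0,10,20,30): print(dz,np.round(proj(c,t+[0,0,dz]),1))
print("cols",list(range(304,340,2)))
for r in range(215,262): print(r,d[r,304:340:2])
q=cv2.resize(c["pixels"][190:290,270:370],(600,600),interpolation=cv2.INTER_CUBIC)[:,:,::-1]; cv2.imwrite("pics/s5.png",q)
```

```text
[460.97742357  53.13748092 115.75589478]
0 [320.6 247. ]
10 [320.6 243.8]
20 [320.6 240.5]
30 [320.5 237.3]
cols [304, 306, 308, 310, 312, 314, 316, 318, 320, 322, 324, 326, 328, 330, 332, 334, 336, 338]
215 [ 15  19  19  19  37   6  65  88  91 143 113 112  88  95 179 121 182 181]
216 [ 18  19  19  23  25  29  56  98  79 145 128 116 107  55 169 174 184 191]
217 [ 17  19  18  15  20  29  75  77 103 135 143 115  95  44 175 193 195 192]
218 [ 17  19  17  17  17  27  80  67 111 120 145 126  71  41 197 196 197 200]
219 [ 17  15  16  17  17  28  78  80  95 121 115 128  63 142 194 201 180 155]
220 [ 17  17  15  20  17  25  84  80  67 125  89  94  82 209 202 183 108  92]
221 [ 16  21  19  15  19  29  84  82  59 117  75  41  66 161 158 149  66  78]
222 [ 19  19  19  20  17  26  79  85  68  80  41  49 120  98  97  98  83 110]
223 [ 17  16  20  16  18  28  81  80  65  70  28  68 148  67  82  93 112 132]
224 [ 17  22  20  18  19  27  81  79  63  46  27  59 104  88 113 131 131  99]
225 [ 19  19  17  18  14  24  82  85  67  29  30 109 103 143 129  98 100  73]
226 [ 20  14  20  19  17  24  83  88  
[... 1745 characters left out ...]
 20 20 22 18 20 21 21]
251 [97 25 25 20 22 23 20 18 20 18 19 19 20 20 18 19 23 23]
252 [89 13 23 23 21 21 18 21 18 24 19 20 20 22 21 21 21 18]
253 [86 98 25 20 22 21 19 22 20 21 22 20 21 20 21 24 22 23]
254 [87 91 26 23 18 23 20 18 20 21 19 20 20 20 19 18 11 17]
255 [84 89 15 21 17 19 21 19 22 21 24 21 21 21 25 10 16 12]
256 [ 84  88 102  21  22  20  20  23  19  22  16  25  22  20  23  14   7  14]
257 [88 90 25 20 20 22 19 21 21  5 28  4 20 18 22 10  7 13]
258 [84 87 34 19 21 22 22 22 13 53 57 35  3 15 10 11 10 14]
259 [84 89 11 26 18 20 24 13 41 51 43  5  6  6 13 14 15 12]
260 [87 87 95 27 20 21 23 43 39 67 50 21 11 10 11 15 15 11]
261 [87 85 89 32 23 21 11 55 55 33 23 18 14 16  9 13 17  4]
```

View pics/s5.png

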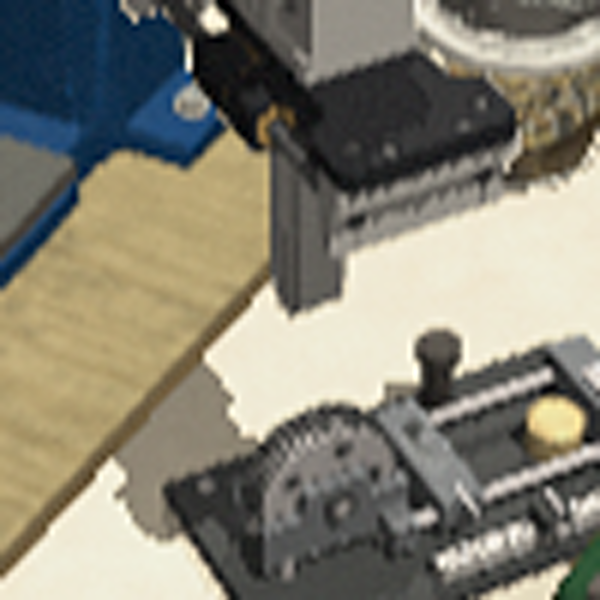

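The scene crop shows the tip's bottom at about (318,242), while the reported TCP projects to row 247. So the real fingertip ends roughly 20–25 mm above the TCP, and contact should come at a TCP height of about 45–52. I'll go back down, a little behind the axle.

Call:
play_rows(
  translation=[
    [-0.0077,0.0021,-0.03],
    [-0.0077,0.0021,-0.055],
    [-0.0077,0.0021,-0.06],
    [-0.0077,0.0021,-0.061],
    [-0.0077,0.0021,-0.062],
    [-0.0077,0.0021,-0.063],
    [-0.0077,0.0021,-0.063],
  ],
  yaw=[0,0,0,0,0,0,0],
)

```text
clock: 11.58
eef_pos: [453.9, 55.3, 54.0]
eef_rot: [3.141, 0.0, 2.874]
wrist_force: [0.5, -0.2, -0.3]
finger_gap: 0.2
finger_force: 0.0
```

Call:
play_rows(
  translation=[
    [0,0,-0.0005],
    [0,0,-0.001],
    [0,0,-0.0015],
    [0,0,-0.0015],
  ],
  yaw=[0,0,0,0],
)

```text
clock: 12.08
eef_pos: [453.8, 55.3, 52.2]
eef_rot: [3.142, -0.0, 2.874]
wrist_force: [0.0, -0.9, 0.6]
finger_gap: 0.6
finger_force: 0.3
```

Call:
play_rows(
  translation=[
    [0,0,-0.0005],
    [0,0,-0.001],
    [0,0,-0.0015],
    [0,0,-0.0015],
  ],
  yaw=[0,0,0,0],
)

```text
clock: 12.58
eef_pos: [453.9, 55.3, 50.8]
eef_rot: [3.142, 0.0, 2.874]
wrist_force: [-0.5, -0.1, 3.9]
finger_gap: 0.6
finger_force: 2.0
```

Contact at last: 3.9 N at TCP z = 50.8. I'll press slightly and roll a first stroke.

Call:
play_rows(
  translation=[
    [0,0,-0.0012],
    [0.0029,-0.0008,-0.0015],
    [0.0058,-0.0016,-0.0015],
    [0.0087,-0.0024,-0.0015],
    [0.0116,-0.0032,-0.0015],
    [0.0145,-0.004,-0.0015],
    [0.0174,-0.0048,-0.0015],
  ],
  yaw=[0,0,0,0,0,0,0],
)

```text
clock: 13.45
eef_pos: [471.4, 50.3, 49.3]
eef_rot: [-3.141, 0.0, 2.874]
wrist_force: [-2.1, -0.3, 5.3]
finger_gap: 0.3
finger_force: 2.7
```

Run:
```python
from h import *
s=telemetry.read_state(); print(s["eef_pos"],s["wrist_force"])
a=cv2.imread("pics/scene1.png").astype(int); c=eyes.camera("scene"); b=c["pixels"][:,:,::-1].astype(int)
# jaw edge profiles along gauge x in scene image: gauge line at y=-20,z=34 and pointer line y=-31,z=33
g0=a.mean(2).astype(np.float32); g1=b.mean(2).astype(np.float32)
org=np.array([504.2,41.5]);yaw=-.27;X=np.array([np.cos(yaw),np.sin(yaw)]);Y=np.array([-X[1],X[0]])
xs=np.arange(-5,60,1.5)
for y,z in((-20,34),(-31.5,33),(-36,32)):
    uv=np.array([proj(c,np.r_[org+x*X+y*Y,z]) for x in xs],np.float32)
    for g in(g0,g1): print(y,cv2.remap(g,uv[None,:,0],uv[None,:,1],cv2.INTER_CUBIC)[0].round().astype(int).tolist())
```

```text
[471.43511888  50.27995862  49.29565055] [-2.1489939  -0.28941835  5.34436734]
-20 [42, 36, 41, 65, 105, 124, 129, 123, 123, 124, 120, 120, 120, 121, 131, 129, 112, 88, 78, 75, 77, 77, 78, 78, 77, 78, 79, 78, 78, 77, 78, 81, 73, 55, 48, 57, 68, 69, 74, 82, 112, 144, 165, 170]
-20 [31, 41, 48, 43, 41, 57, 101, 137, 149, 145, 142, 139, 140, 143, 142, 143, 144, 139, 120, 91, 85, 85, 88, 89, 90, 89, 88, 88, 87, 86, 88, 93, 83, 61, 53, 64, 76, 78, 83, 95, 129, 163, 186, 192]
-31.5 [148, 89, 45, 51, 96, 118, 106, 90, 73, 116, 185, 183, 129, 98, 107, 121, 135, 149, 162, 177, 188, 175, 169, 177, 189, 187, 174, 158, 172, 191, 182, 161, 151, 155, 174, 184, 164, 163, 182, 192, 177, 163, 156, 168]
-31.5 [127, 96, 98, 85, 45, 50, 101, 139, 145, 140, 125, 140, 191, 194, 147, 125, 135, 153, 160, 126, 100, 102, 123, 141, 133, 114, 112, 117, 127, 121, 100, 100, 128, 138, 110, 96, 96, 121, 136, 133, 118, 129, 148, 150]
-36 [83, 51, 54, 81, 85, 80, 75, 67, 38, 57, 149, 173, 110, 66, 79, 111, 128, 114, 97, 112, 122, 119, 106, 105, 117, 134, 122, 105, 103, 116, 133, 138, 122, 107, 129, 133, 110, 98, 112, 126, 147, 131, 110, 112]
-36 [211, 209, 162, 103, 72, 67, 86, 102, 100, 73, 49, 69, 127, 168, 139, 90, 79, 121, 176, 206, 210, 204, 203, 203, 205, 210, 203, 204, 212, 208, 202, 206, 211, 207, 212, 204, 201, 207, 213, 205, 202, 205, 211, 215]
```

The roll works: the jaw moved about 4–5 mm at 5.3 N. I'll finish this stroke, lift, go back and roll a second one.

Call:
play_rows(
  translation=[
    [0.0029,-0.0008,0],
    [0.0058,-0.0016,-0.0003],
    [0.0087,-0.0024,-0.0006],
    [0.0116,-0.0032,-0.001],
    [0.0116,-0.0032,0.012],
    [-0.016,0.0044,0.012],
    [-0.0231,0.0064,0.004],
    [-0.0231,0.0064,0.002],
    [-0.0231,0.0064,0.001],
    [-0.0231,0.0064,0],
  ],
  yaw=[0,0,0,0,0,0,0,0,0,0],
)

```text
clock: 14.75
eef_pos: [448.5, 56.8, 49.3]
eef_rot: [3.142, 0.0, 2.874]
wrist_force: [-2.1, -0.8, 3.6]
finger_gap: 0.7
finger_force: 2.2
```

Call:
play_rows(
  translation=[
    [0.0029,-0.0008,0],
    [0.0058,-0.0016,0],
    [0.0087,-0.0024,0],
    [0.0116,-0.0032,0],
    [0.0145,-0.004,0],
    [0.0174,-0.0048,0],
    [0.0203,-0.0056,0],
    [0.0232,-0.0064,0],
    [0.0261,-0.0072,0],
    [0.029,-0.008,-0.0003],
    [0.0319,-0.0088,-0.0006],
    [0.0348,-0.0096,-0.001],
  ],
  yaw=[0,0,0,0,0,0,0,0,0,0,0,0],
)

```text
clock: 16.25
eef_pos: [483.5, 47.0, 48.4]
eef_rot: [-3.142, 0.001, 2.874]
wrist_force: [-0.2, -1.6, 3.6]
finger_gap: 0.7
finger_force: 2.2
```

Call:
play_rows(
  translation=[
    [0,0,0.02],
    [-0.0174,0.0048,0.07],
    [-0.0348,0.0096,0.1],
    [-0.0348,0.0096,0.1],
    [-0.0348,0.0096,0.1],
    [-0.0348,0.0096,0.1],
  ],
  yaw=[0,0,0,0,0,0],
)

```text
clock: 17.0
eef_pos: [447.9, 56.7, 146.9]
eef_rot: [-3.141, -0.002, 2.874]
wrist_force: [-0.3, 0.5, 0.1]
finger_gap: 0.4
finger_force: 0.0
```

Run:
```python
from h import *
s,c,M=wrist(); print(s["eef_pos"],s["wrist_force"],s["qd"].round(3))
save(c,"w6"); np.save("M6.npy",M)
org=np.array([504.2,41.5]);yaw=-.268;X=np.array([np.cos(yaw),np.sin(yaw)]);Y=np.array([-X[1],X[0]])
u,v=proj(c,np.r_[org+35*X-40*Y,32],M); print("mid px",u,v)
u0,v0=int(u)-60,int(v)-45; print(u0,v0)
cv2.imwrite("pics/w6c.png",cv2.resize(c["pixels"][v0:v0+75,u0:u0+100],(800,600),interpolation=cv2.INTER_CUBIC)[:,:,::-1])
```

```text
[447.92229493  56.72255374 146.92680963] [-0.25009803  0.51114349  0.14471217] [ 0.001 -0.003 -0.001 -0.001  0.003  0.   ]
mid px 272.2683436925963 337.85566922314075
212 292
```

View pics/w6c.png

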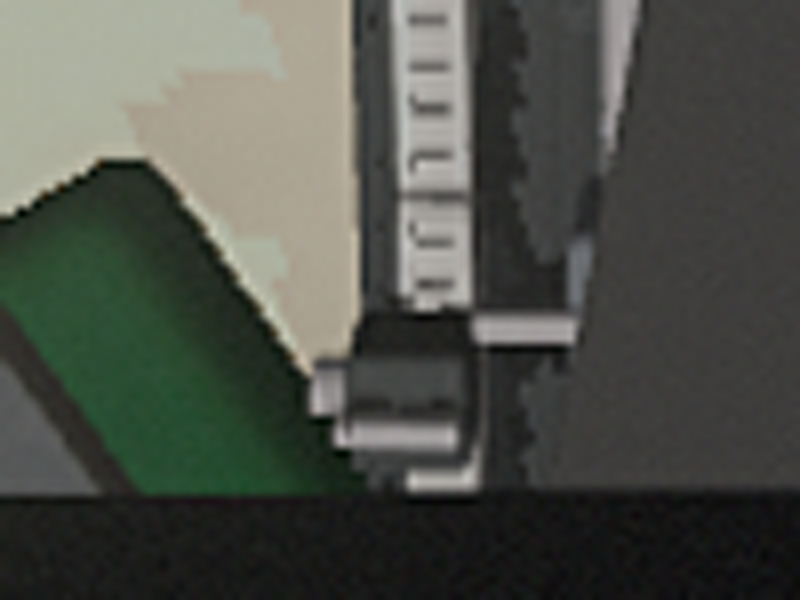

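The crop shows the pointer bar at crop row 329 (its end at column 472) and the gauge mark line on the saddle at row 436 (its near end at column 458).

```bash
cat > meas.py <<'E'
from h import *
def rows(c,M,u0,v0,u1,v1):  # bright-bar row centroids in two column bands near hints
    pass
E
python3 - <<'E'
from h import *
c=eyes.camera("wrist"); M=np.load("M6.npy"); yaw=-.268;X=np.array([np.cos(yaw),np.sin(yaw)]);Y=np.array([-X[1],X[0]])
img=cv2.imread("pics/w6.png"); g=img.mean(2)
pr=g[325:345,273:282].mean(1); mr=g[338:352,257:267].mean(1); print(pr.round(),mr.round())
p=ray(c,272,333.1,32,M)[:2]; m=ray(c,269,346.5,32,M)[:2]; print(p,m,(m-p)@X,(m-p)@Y)
E
rm meas.py
```

```text
[ 40.  42.  40.  39.  42.  47. 101. 155. 158. 144.  20.  37.  42.  45.
  50.  54.  54.  53.  49.  48.] [ 71.  70.  70.  64.  48.  49.  74. 130. 163. 144.  83.  60.  71.  93.]
[523.16133181  -5.2797989 ] [534.23771379 -11.2872936 ] 12.271786866835779 -2.859978554084862
```

12.3 mm remain, which is about 46 mm at the rim. I'll do another 35 mm stroke, then measure again.

Call:
play_rows(
  translation=[
    [0,0,-0.045],
    [0,0,-0.085],
    [0,0,-0.095],
    [0,0,-0.097],
    [0,0,-0.098],
    [0,0,-0.099],
    [0,0,-0.099],
  ],
  yaw=[0,0,0,0,0,0,0],
)

```text
clock: 17.98
eef_pos: [448.6, 56.9, 50.0]
eef_rot: [3.141, 0.001, 2.874]
wrist_force: [-0.7, -0.2, 3.4]
finger_gap: 0.8
finger_force: 1.7
```

Call:
play_rows(
  translation=[
    [0.0029,-0.0008,0],
    [0.0058,-0.0016,0],
    [0.0087,-0.0024,0],
    [0.0116,-0.0032,0],
    [0.0145,-0.004,0],
    [0.0174,-0.0048,0],
    [0.0203,-0.0056,0],
    [0.0232,-0.0064,0],
    [0.0261,-0.0072,0],
    [0.029,-0.008,-0.0003],
    [0.0319,-0.0088,-0.0006],
    [0.0319,-0.0088,-0.0006],
  ],
  yaw=[0,0,0,0,0,0,0,0,0,0,0,0],
)

```text
clock: 19.48
eef_pos: [480.7, 47.8, 48.8]
eef_rot: [3.142, 0.001, 2.874]
wrist_force: [0.5, -1.5, 5.5]
finger_gap: 0.3
finger_force: 2.6
```

Call:
play_rows(
  translation=[
    [0,0,0.02],
    [-0.016,0.0044,0.07],
    [-0.0319,0.0088,0.0996],
    [-0.0319,0.0088,0.0996],
    [-0.0319,0.0088,0.0996],
    [-0.0319,0.0088,0.0996],
  ],
  yaw=[0,0,0,0,0,0],
)

```text
clock: 20.23
eef_pos: [447.9, 56.7, 146.9]
eef_rot: [-3.141, -0.002, 2.874]
wrist_force: [0.2, 1.7, -1.2]
finger_gap: 0.6
finger_force: 0.0
```

```bash
cat > meas.py <<'E'
from h import *
s,c,M=wrist(); print(s["clock"],s["eef_pos"].round(2),s["wrist_force"].round(1)); save(c,"wm%d"%(s["clock"]*10))
yaw=-.268;X=np.array([np.cos(yaw),np.sin(yaw)])
g=c["pixels"].mean(2); P=g[320:353,273:282].mean(1); Q=g[338:353,257:267].mean(1)
print(P.round().astype(int),Q.round().astype(int))
def cen(a,r0,i): w=np.clip(a[i-2:i+3]-60,0,None); return r0+(w*np.arange(i-2,i+3)).sum()/w.sum()
pr=cen(P,320,int(P[:30].argmax())); mr=cen(Q,338,5+int(Q[5:13].argmax())); p=ray(c,272,pr,32,M)[:2]; m=ray(c,269,mr,32,M)[:2]; print(pr,mr,"gap",((m-p)@X).round(2), "mark",m)
E
python3 meas.py
```

```text
20.225 [447.85  56.71 146.94] [ 0.2  1.7 -1.2]
[ 51  52  51  49  46  40  39  39  39  40  39  41  41  41  39  39  38  41
  46  48  47 103 157 153 126  35  43  46  50  52  49  51  47] [ 70  70  71  65  49  46  64 121 164 145  92  60  66  95 101]
342.61131048137605 346.2824596071138 gap 3.39 mark [533.97999545 -11.24727675]
```

3.4 mm remain, which is 12.6 mm at the rim. This is the final short stroke.

Call:
play_rows(
  translation=[
    [0,0,-0.045],
    [0,0,-0.085],
    [0,0,-0.095],
    [0,0,-0.097],
    [0,0,-0.098],
    [0,0,-0.099],
    [0,0,-0.099],
  ],
  yaw=[0,0,0,0,0,0,0],
)

```text
clock: 21.15
eef_pos: [448.6, 56.9, 50.0]
eef_rot: [3.141, 0.001, 2.874]
wrist_force: [-0.7, 0.4, 3.3]
finger_gap: 0.6
finger_force: 1.7
```

Call:
play_rows(
  translation=[
    [0.0029,-0.0008,0],
    [0.0058,-0.0016,0],
    [0.0087,-0.0024,0],
    [0.0107,-0.0029,0],
    [0.0121,-0.0033,0],
    [0.0121,-0.0033,0],
    [0.0121,-0.0033,0],
  ],
  yaw=[0,0,0,0,0,0,0],
)

```text
clock: 22.02
eef_pos: [460.8, 53.5, 49.5]
eef_rot: [3.141, 0.001, 2.874]
wrist_force: [-0.6, 0.6, 5.5]
finger_gap: 0.8
finger_force: 2.6
```

Call:
play_rows(
  translation=[
    [0,0,0.02],
    [-0.006,0.0016,0.07],
    [-0.0121,0.0033,0.099],
    [-0.0121,0.0033,0.099],
    [-0.0121,0.0033,0.099],
    [-0.0121,0.0033,0.099],
  ],
  yaw=[0,0,0,0,0,0],
)

```text
clock: 22.78
eef_pos: [447.7, 56.8, 147.0]
eef_rot: [-3.141, -0.002, 2.874]
wrist_force: [-0.2, -0.1, 0.2]
finger_gap: 0.7
finger_force: 0.0
```

```bash
python3 meas.py
python3 - <<'E'
from h import *
import glob
f=max(glob.glob("pics/wm*.png")); im=cv2.imread(f)[317:356,245:297]; cv2.imwrite("pics/fin.png",cv2.resize(im,(800,600),interpolation=cv2.INTER_CUBIC))
E
```

```text
22.775 [447.73  56.77 147.01] [-0.2 -0.1  0.2]
[ 52  51  51  49  46  39  40  40  39  39  39  39  39  39  38  38  38  40
  47  50  53  53  52  47  60 117 159 140  78  44  48  50  47] [ 69  71  71  66  49  48  61 118 162 147 100  59  67  93 103]
346.2252987467211 346.3698852440014 gap 0.14 mark [533.99380021 -11.2332575 ]
```

View pics/fin.png

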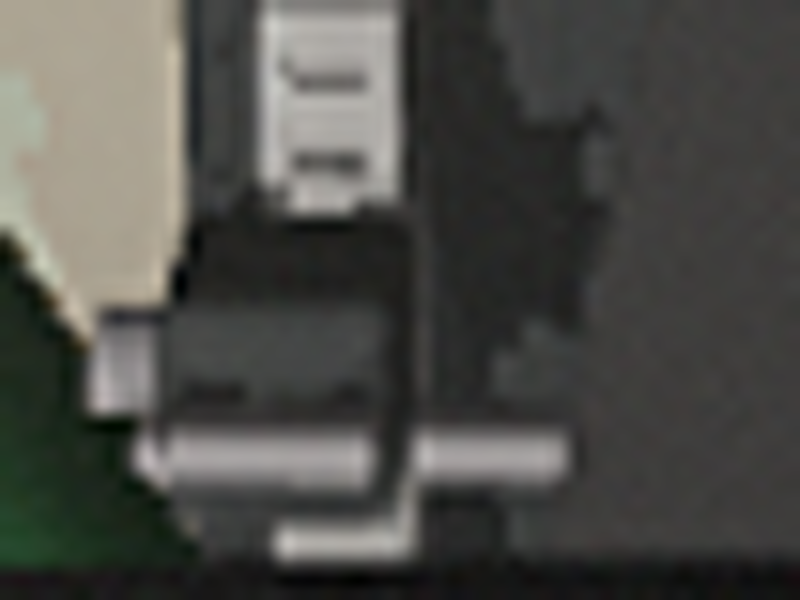

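The crop shows the mark line (columns 160–375, row 457) and the pointer (columns 415–570, row 455) in one line. The remaining gap is about 0.1 mm and the finger is clear, so I'll hand it in.

```bash
python3 -c "from cell import manip; print(manip.sign_off())"
```

```text
the job is handed in; nothing more can be done
None
```

The gauge is set and handed in: pointer and mark are in line to about 0.1 mm by the wrist camera, the wheel was never pressed above about 5.5 N in the force readings, and the finger is clear; I did not re-measure the die and loose things, and the hand-in returned no verdict.

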